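# Bring the red-lidded jar of the screw carousel to the front and hold it

## Robot

A 6-joint arm with a two-finger parallel gripper is mounted at the origin on the work surface; the furniture and walls round the work are solid. World frame = base frame: x ahead of the robot, y to its left, z up, the work surface at z = 0. Lengths are in m, angles in rad, forces in N, time in s.
With the tool pointing down it reaches from about 0.325 to 0.85 m from the base axis. Payload 4.4 kg.
Tool frame: the origin (TCP) lies on the front face of the gripper's body, between the roots of the fingers; the fingertips stand 97 mm ahead of it and the grasp point (between the pads) lies 78 mm ahead of it; z points along the fingers, x is the direction in which the jaws open and shut, and the axes are right-handed (so a half turn about z gives the same grasp; the last joint's range is limited). The gripper opens to 94 mm and grips with 3 to 60 N. Pads are 16 mm wide; open, the fingers measure 119 mm over their backs; the gripper's body (75 mm by 177 mm) begins 78 mm behind the grasp point.
Start: joints at [-1.317, 0.207, 1.542, -0, 1.393, -0.15], TCP at [0.226, -0.529, 0.303] pointing down, gripper open.
Joint ranges: [-2.73, 2.73], [-0.86, 2.22], [0.23, 2.46], [-1.11, 4.25], [0.08, 2.63], [-2.82, 2.82]. Speed limits (rad/s): [2.79, 2.79, 3.14, 3.14, 3.14, 3.14].

## Interface

Orientations are given as a unit quaternion [x, y, z, w].
In Python, from station import sensors, optics, r gives the robot as it stands.
- The arm moves only by the shell command python3 -m creep 'ROWS' [FORCE]. ROWS is JSON, a list of rows, each an object with "gripper": the finger opening in m, from 0 to 0.094; "delta_pos": the shift along the tool's x, y, z in m, a list of three; "rot": the turn, a rotation vector about the tool's x, y, z in rad, a list of three. A call has 1 to 8 rows; each row is the pose to reach, as a shift and turn from the pose commanded when the call began, along the tool's axes at that moment; what a row does not reach only later rows make up. A row lasts 1/10 s, in which the tool goes at most 50 mm and 8.59 degrees, less where a joint would pass 70% of its speed; a pose out of reach is approached as far as the arm can. A call with a gripper value outside its range is refused whole. The fingers move at their own pace and stop on an object; FORCE is the grip in N (left out, the last holds). Time passes only in rows, so rows that repeat a pose let the fingers close. It gives the time, the measured TCP pose, the force and the opening at its end, in the units of the state.
- sensors.sense(): the state, without advancing time (a new reading comes with each control period).
- optics.snapshot(name): name is "scene" or "top"; returns a dict with "frame" (480x640x3 uint8, red, green, blue), "vertical_fov" (degrees; the focal length in pixels is half the picture's height over the tangent of half this angle, whatever the lens; pixels are square), "cx", "cy" (the principal point, pixels), "D" ([k1, k2, p1, p2, k3] as OpenCV has them; the pictures are not rectified), "extrinsics" (4x4, takes a point from world to camera coordinates). Camera axes: x right, y down, z forward; pixel columns grow to the right and rows downward; lengths in m; the calibration is good to about 2 mm. A picture is of the moment at which its call begins. There is no depth.
- r.finish_job(): hands the job in, once; it reports no verdict.
The state is a dict: "time": time; "joint_pos": joint angles; "joint_vel": joint speeds; "tau": joint torques, N m; "ee_pos": TCP position; "ee_rot": TCP orientation; "wrist_force": force on the tool from outside, world axes, zero at the start; "moment": the same for the moment, N m; "gripper_width": finger opening in m.
Only numpy, scipy, OpenCV 4.12 (cv2) and the standard library are available. Lean on these libraries where they do the work, as an engineer would, in place of code of your own. Each camera call takes 0.05 s, during which the arm holds its last target.

## Task

The tape measure stands in the way of the screw carousel's crank arm: lift it clear without bumping it against the carousel, stand it upright on the cork mat and let go of it. Then take the carousel by its upright black crank grip, turn it until the red-lidded jar is in line with the yellow front pointer, and finish still gripping the crank grip, holding the carousel still so that somebody can open the jar. Leave the other things on the bench where they are.

Things in the scene. Friction and masses are not known exactly. Their poses are not given: they have to be found in the camera images.
- carousel: Fixed foot of the screw carousel: dark steel disc 140 mm across, 13 mm high. Origin on the turning axis at bench level, z up. A yellow pointer 18 mm wide, 6 mm high, lies on the bench along its own -x axis, the front, arrow tip 168 mm from the axis. The carousel may stand turned a little on the bench.
- turntable (a joint): Angle of the plywood plate on the foot (rad), counterclockwise from above positive, no stops, about 0.03 N m friction, stays where left. At 0 or a whole turn the red jar is at the pointer and the crank grip on the foot's -y side. Plate 160 mm across, top 25 mm over the bench; its arm, 24 mm wide, 15 to 26 mm over the bench, reaches to 124 mm from the axis and carries the crank grip.
- red_jar (a point): Centre of the top of the red lid, 52 mm from the turning axis, 75 mm over the bench. The jar is one of five glass jars fixed on the plate in a ring, each 44 mm across, lids red, white, blue, black and green, all of one height.
- knob: Upright black crank grip, round, 17 to 19 mm thick, on the outer end of the plate's arm, 110 mm from the turning axis and a quarter turn from the red jar (counterclockwise of it seen from above). It turns freely on its own pin, so a gripper need not turn with the carousel. Origin at its lower end, 25 mm over the bench; its top is 120 mm over the bench.
- knob_grip (a point): Point on the crank grip's axis at the height to grip it, 100 mm over the bench (20 mm below its top, 25 mm above the jar lids).
- tape: Yellow tape measure with black disc, loose, 0.24 kg, standing upright beside the carousel where the crank grip must end up. 37 mm thick along its own x (take it across this), 68 mm along y (from -30 to +38 mm; a small tape hook sticks out 9 mm beyond the -y end near the bench), 62 mm high. Origin in the middle of its underside, z up.
- mat: Square cork mat fixed on the bench, 160 x 160 x 4 mm. Origin in the middle of its underside.
- cup: White mixing cup 72 mm across, 75 mm high, bystander. Origin in the middle of its underside.
- spring_clamp: Grey spring clamp lying on its side, 84 x 137 x 26 mm, bystander. Origin about its middle, underside.
- screwdriver: Green screwdriver lying down, 33 x 223 x 28 mm (long along its y), bystander. Origin about its middle, underside.
- sander: Grey sanding block 60 x 103 x 34 mm, bystander. Origin in the middle of its underside.

How it is judged:
By the outcome, as a careful person would: the job done as asked, in the order asked, and still so for the second after the job is handed in, while the arm keeps its last pose, push and grip.
It also fails if it takes over 67 s, if anything falls off the work surface, if the arm or the gripper's body presses on something with over 40 N, if the wrist force passes 120 N, or if a joint passes its speed limit or range.

## Working session

There is one attempt and no reset: what is moved stays moved. The work goes in short steps, Python scripts to look and compute and a shell command to move; the robot and the scene stay as the last step left them, time stands still between calls to the robot, and variables do not carry over. Pictures are saved under pics/ and viewed, and the job is handed in when it is done.

```bash
mkdir -p pics; ls
cat > h.py <<'E'
import numpy as np, cv2
from station import sensors, optics, r
def snap(name,fn):
    s=optics.snapshot(name)
    cv2.imwrite('pics/'+fn,s['frame'][:,:,::-1])
    np.savez('pics/'+fn+'.npz',**{k:np.array(v) for k,v in s.items()})
    return s
def load(fn):
    d=np.load('pics/'+fn+'.npz'); return {k:d[k] for k in d}
def K(s):
    f=240/np.tan(np.radians(float(s['vertical_fov']))/2)
    return np.array([[f,0,float(s['cx'])],[0,f,float(s['cy'])],[0,0,1]])
def proj(s,P):
    E=np.array(s['extrinsics']); P=np.atleast_2d(P).astype(float)
    rv=cv2.Rodrigues(E[:3,:3])[0]
    return cv2.projectPoints(P,rv,E[:3,3],K(s),np.array(s['D'],float))[0][:,0]
def unproj(s,px,z):
    E=np.array(s['extrinsics']); px=np.atleast_2d(px).astype(float)
    n=cv2.undistortPoints(px[:,None],K(s),np.array(s['D'],float))[:,0]
    R=E[:3,:3];c=-R.T@E[:3,3]
    d=np.c_[n,np.ones(len(n))]@R
    return c+d*((z-c[2])/d[:,2])[:,None]
E
python3 - <<'E'
from h import *
for n in('top','scene'):
    s=snap(n,n+'1.png'); E=np.array(s['extrinsics']); print(n,-E[:3,:3].T@E[:3,3],E[2,:3],s['vertical_fov'],s['D'])
print(sensors.sense())
E
```

```text
pics
top [ 0.44988705 -0.00682161  1.22145193] [ 0.14972585  0.01665992 -0.98858718] 55.36294308607248 [-0.02495476  0.          0.          0.          0.        ]
scene [-0.56425372  0.82263707  0.93721166] [ 0.69917478 -0.49820317 -0.51278478] 43.08272299493644 [-0.04838324  0.          0.          0.          0.        ]
{'time': 0.1, 'joint_pos': array([-1.31644486e+00,  2.07304764e-01,  1.54278911e+00,  1.32986601e-06,
        1.39350822e+00, -1.50518312e-01]), 'joint_vel': array([ 1.92423831e-03, -6.46284758e-04, -2.83239448e-03, -6.86675011e-05,
        1.25719178e-03,  7.14107871e-04]), 'tau': array([-5.65700361e-05, -3.71864176e+01, -2.82295203e+01,  7.01246713e-02,
        3.10788187e-02, -5.04410798e-05]), 'ee_pos': array([ 0.22633765, -0.52800438,  0.3016342 ]), 'ee_rot': array([ 8.34834548e-01, -5.50500017e-01, -7.45917492e-04, -6.73107037e-04]), 'wrist_force': array([-0.05074658, -0.30933465,  0.04211815]), 'moment': array([ 0.0317369 ,  0.01218856, -0.00834048]), 'gripper_width': 0.09401803116541337}
```

View pics/top1.png

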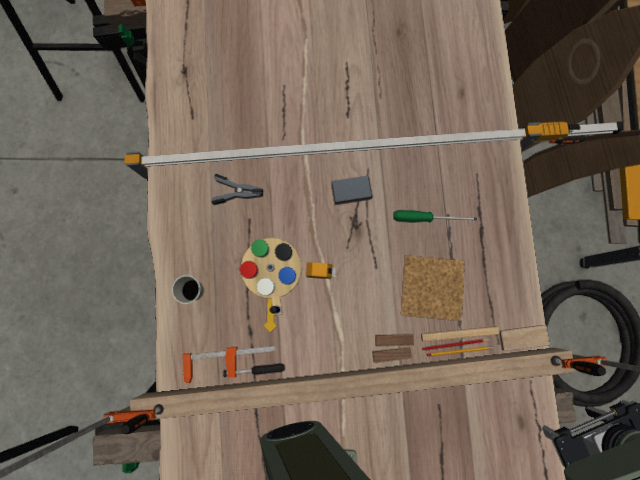

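View pics/scene1.png

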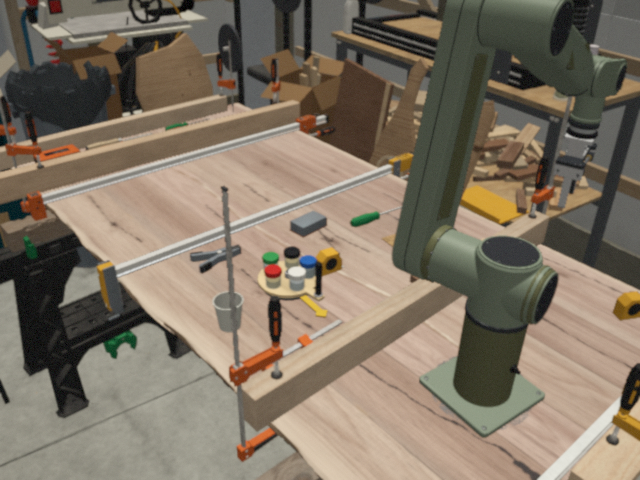

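Run:
```python
from h import *
s=load('top1.png')
f=s['frame'][:,:,::-1]
cv2.imwrite('pics/tz.png',cv2.resize(f[220:345,150:350],None,fx=4,fy=4,interpolation=cv2.INTER_CUBIC))
cv2.imwrite('pics/tz2.png',cv2.resize(f[150:400,150:500],None,fx=2.2,fy=2.2,interpolation=cv2.INTER_CUBIC))
s=load('scene1.png');f=s['frame'][:,:,::-1]
cv2.imwrite('pics/sz.png',cv2.resize(f[180:350,180:380],None,fx=3.5,fy=3.5,interpolation=cv2.INTER_CUBIC))
```

```text
(no output)
```

View pics/tz.png

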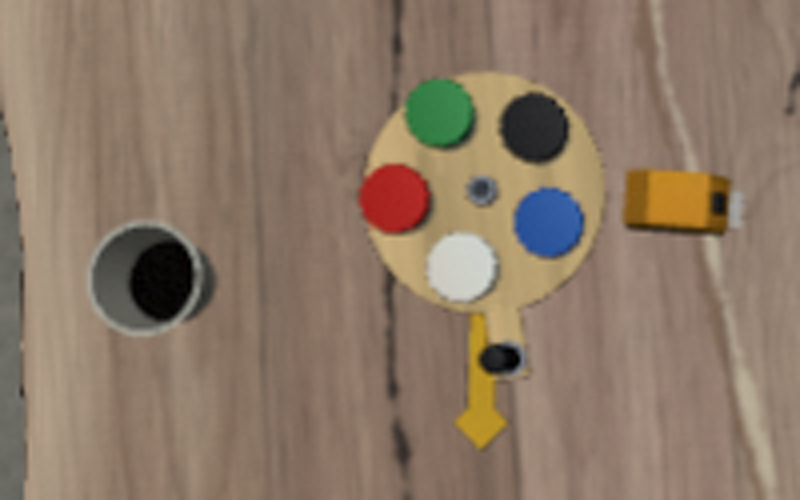

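View pics/sz.png

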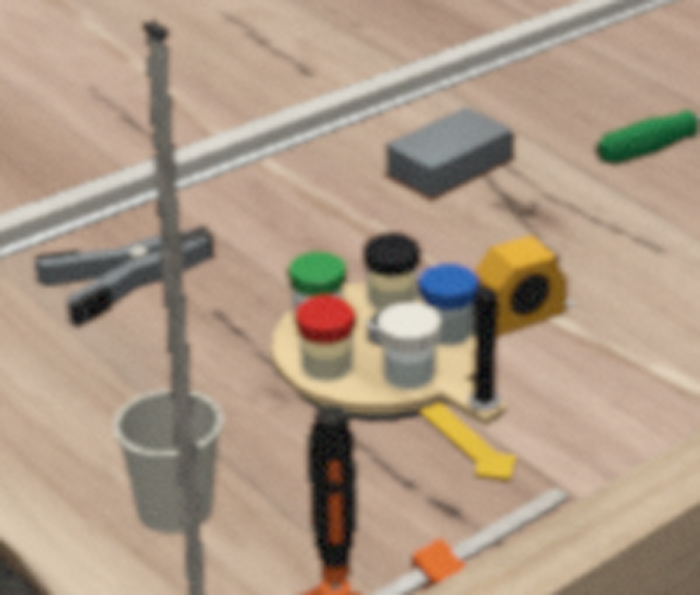

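View pics/tz2.png

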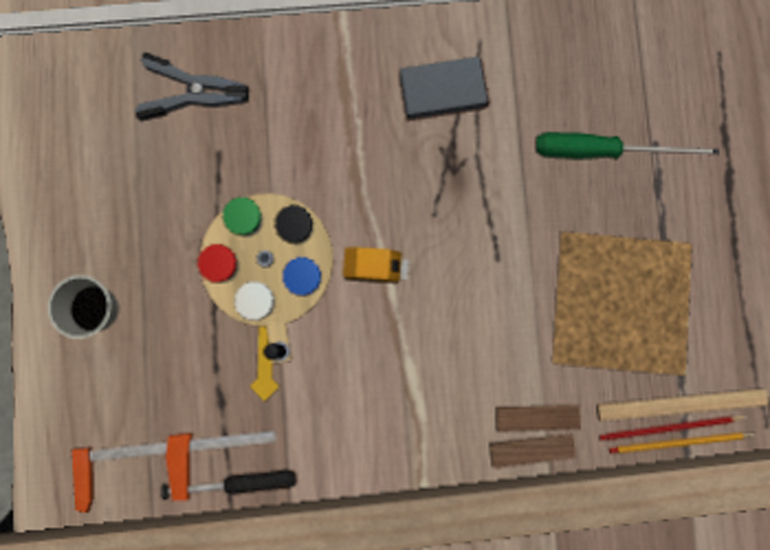

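Run:
```python
from h import *
from scipy.optimize import least_squares
s=load('top1.png')
tz=lambda a:np.array(a,float)/4-0.375+np.array([150,220])
tz2=lambda a:np.array(a,float)/2.2-0.27+np.array([150,150])
L=unproj(s,tz([(395,199),(440,113),(534,127),(549,222),(462,267)]),.075)
# order red, green(-72), black, blue, white
k=np.array([0,-1,-2,-3,-4])*2*np.pi/5
f=lambda p:(np.c_[p[0]+.052*np.cos(p[2]+k),p[1]+.052*np.sin(p[2]+k)]-L[:,:2]).ravel()
o=least_squares(f,[L[:,0].mean(),L[:,1].mean(),np.pi/2]);c=o.x[:2];print('axis',c,'red ang',np.degrees(o.x[2]),o.fun.round(4))
tip=unproj(s,tz([(480,450)]),.006)[0];d=tip[:2]-c;print('tip',tip,np.hypot(*d),np.degrees(np.arctan2(d[1],d[0])))
for p,z in(((490,357),.12),((514,362),.025)):
  q=unproj(s,tz([p]),z)[0];d=q[:2]-c;print('knob',q,np.hypot(*d),np.degrees(np.arctan2(d[1],d[0])))
print('hub',unproj(s,tz([(482,190)]),.035))
print('tape top',unproj(s,tz([(648,170),(730,175),(727,232),(645,227)]),.062))
print('tape bottom +y, hook',unproj(s,tz([(626,224),(743,224)]),[.0]))
print('mat',unproj(s,tz2([(562,233),(691,242),(685,374),(552,363)]),.004))
ss=load('scene1.png')
sz=lambda a:np.array(a,float)/3.5-.36+np.array([180,180])
for p,z in(((487,290),.12),((325,312),.075),((495,475),.006),((480,405),.027)):
  print('scene',z,unproj(ss,sz([p]),z)[0])
```

```text
axis [0.54974065 0.13683046] red ang 101.05742520815744 [ 0.0001  0.0004  0.0002  0.0004  0.0001 -0.0004 -0.0002 -0.0003 -0.0002
 -0.0002]
tip [0.38261257 0.13509202 0.006     ] 0.16713712253464744 -179.40403788474444
knob [0.44354066 0.11821303 0.12      ] 0.10781951045277087 -170.0567735918209
knob [0.4402553  0.11330441 0.025     ] 0.11198444149013903 -167.87277151992495
hub [[0.55029429 0.13777033 0.035     ]]
tape top [[ 0.56370448  0.02932243  0.062     ]
 [ 0.56195716 -0.02287777  0.062     ]
 [ 0.52574054 -0.02187217  0.062     ]
 [ 0.5274457   0.03009163  0.062     ]]
tape bottom +y, hook [[ 0.53323548  0.04480542  0.        ]
 [ 0.53542049 -0.0332058   0.        ]]
mat [[ 0.59364476 -0.21833128  0.004     ]
 [ 0.58688259 -0.3748053   0.004     ]
 [ 0.42868517 -0.36499967  0.004     ]
 [ 0.43734556 -0.20666096  0.004     ]]
scene 0.12 [0.44291847 0.11517907 0.12      ]
scene 0.075 [0.53848611 0.1899182  0.075     ]
scene 0.006 [0.38838261 0.14368631 0.006     ]
scene 0.027 [0.43819774 0.1226921  0.027     ]
```

```bash
cat >> h.py <<'E'
from scipy.spatial.transform import Rotation as Ro
def go(x,y,zg,yaw,st=None):
    """grasp point target, yaw of tool x in deg; prints delta in tool frame"""
    st=st or sensors.sense(); R=Ro.from_quat(st['ee_rot']); 
    T=Ro.from_matrix(np.array([[np.cos(np.radians(yaw)),np.sin(np.radians(yaw)),0],[np.sin(np.radians(yaw)),-np.cos(np.radians(yaw)),0],[0,0,-1]]))
    d=R.inv().apply(np.array([x,y,zg+.078])-st['ee_pos']); rv=(R.inv()*T).as_rotvec()
    print('delta',d.round(4).tolist(),'rot',rv.round(4).tolist()); return d,rv
def where():
    st=sensors.sense();R=Ro.from_quat(st['ee_rot']).as_matrix()
    print('t',round(st['time'],2),'grasp',(st['ee_pos']+.078*R[:,2]).round(4),'yaw',np.degrees(np.arctan2(R[1,0],R[0,0])).round(2),'z',R[:,2].round(4),'F',st['wrist_force'].round(2),'w',round(st['gripper_width'],4),'q6',st['joint_pos'][5].round(2))
E
python3 - <<'E'
from h import *
where();go(.545,.009,.2,-1.9)
E
```

```text
t 0.1 grasp [ 0.2263 -0.5279  0.2236] yaw -66.8 z [-5.0e-04  1.9e-03 -1.0e+00] F [-0.05 -0.31  0.04] w 0.094 q6 -0.15
delta [-0.368, -0.5044, 0.0245] rot [-0.0014, 0.0016, -1.1328]
```

```bash
python3 -m creep '[{"gripper":0.094,"delta_pos":[-0.368,-0.504,0.024],"rot":[-0.0014,0.0016,-1.133]},{"gripper":0.094,"delta_pos":[-0.368,-0.504,0.024],"rot":[-0.0014,0.0016,-1.133]},{"gripper":0.094,"delta_pos":[-0.368,-0.504,0.024],"rot":[-0.0014,0.0016,-1.133]},{"gripper":0.094,"delta_pos":[-0.368,-0.504,0.024],"rot":[-0.0014,0.0016,-1.133]},{"gripper":0.094,"delta_pos":[-0.368,-0.504,0.024],"rot":[-0.0014,0.0016,-1.133]},{"gripper":0.094,"delta_pos":[-0.368,-0.504,0.024],"rot":[-0.0014,0.0016,-1.133]},{"gripper":0.094,"delta_pos":[-0.368,-0.504,0.024],"rot":[-0.0014,0.0016,-1.133]},{"gripper":0.094,"delta_pos":[-0.368,-0.504,0.024],"rot":[-0.0014,0.0016,-1.133]}]'
python3 - <<'E'
from h import *
where();go(.545,.009,.2,-1.9)
E
```

```text
time: 0.9
ee_pos: [0.4307, -0.1827, 0.287]
ee_rot: [1.0, -0.014, 0.0, 0.001]
wrist_force: [0.8, -0.4, 0.4]
gripper_width: 0.0943
t 0.9 grasp [ 0.4308 -0.1828  0.209 ] yaw -1.65 z [ 3.0e-04 -1.8e-03 -1.0e+00] F [ 0.79 -0.4   0.35] w 0.0943 q6 -0.56
delta [0.1087, -0.1949, 0.0086] rot [0.0018, -0.0004, 0.0044]
```

```bash
python3 -m creep '[{"gripper":0.094,"delta_pos":[0.105,-0.185,0.008],"rot":[0,0,0]},{"gripper":0.094,"delta_pos":[0.105,-0.185,0.008],"rot":[0,0,0]},{"gripper":0.094,"delta_pos":[0.105,-0.185,0.008],"rot":[0,0,0]},{"gripper":0.094,"delta_pos":[0.105,-0.185,0.008],"rot":[0,0,0]},{"gripper":0.094,"delta_pos":[0.105,-0.185,0.008],"rot":[0,0,0]},{"gripper":0.094,"delta_pos":[0.105,-0.185,0.008],"rot":[0,0,0]},{"gripper":0.094,"delta_pos":[0.105,-0.185,0.008],"rot":[0,0,0]}]'
python3 - <<'E'
from h import *
where();go(.545,.009,.036,-1.9)
E
```

```text
time: 1.6
ee_pos: [0.5407, -0.0041, 0.2785]
ee_rot: [1.0, -0.017, -0.0, 0.001]
wrist_force: [-0.1, -0.9, 0.5]
gripper_width: 0.0939
t 1.6 grasp [ 0.5407 -0.0043  0.2005] yaw -1.9 z [-0.001  -0.0026 -1.    ] F [-0.09 -0.88  0.55] w 0.0939 q6 -0.13
delta [0.004, -0.0136, 0.1644] rot [0.0027, 0.001, 0.0]
```

```bash
python3 -m creep '[{"gripper":0.094,"delta_pos":[0.004,-0.0135,0.03],"rot":[0.0025,0.001,0]},{"gripper":0.094,"delta_pos":[0.004,-0.0135,0.065],"rot":[0.0025,0.001,0]},{"gripper":0.094,"delta_pos":[0.004,-0.0135,0.1],"rot":[0.0025,0.001,0]},{"gripper":0.094,"delta_pos":[0.004,-0.0135,0.13],"rot":[0.0025,0.001,0]},{"gripper":0.094,"delta_pos":[0.004,-0.0135,0.15],"rot":[0.0025,0.001,0]},{"gripper":0.094,"delta_pos":[0.004,-0.0135,0.162],"rot":[0.0025,0.001,0]},{"gripper":0.094,"delta_pos":[0.004,-0.0135,0.162],"rot":[0.0025,0.001,0]}]'
python3 - <<'E'
from h import *
where();snap('top','t2.png')
E
```

```text
time: 2.3
ee_pos: [0.5443, 0.0083, 0.1154]
ee_rot: [1.0, -0.018, -0.001, -0.0]
wrist_force: [-0.4, 0.1, 0.7]
gripper_width: 0.0941
t 2.3 grasp [0.5441 0.0084 0.0374] yaw -2.03 z [-2.3e-03  8.0e-04 -1.0e+00] F [-0.37  0.12  0.69] w 0.0941 q6 -0.11
```

View pics/t2.png

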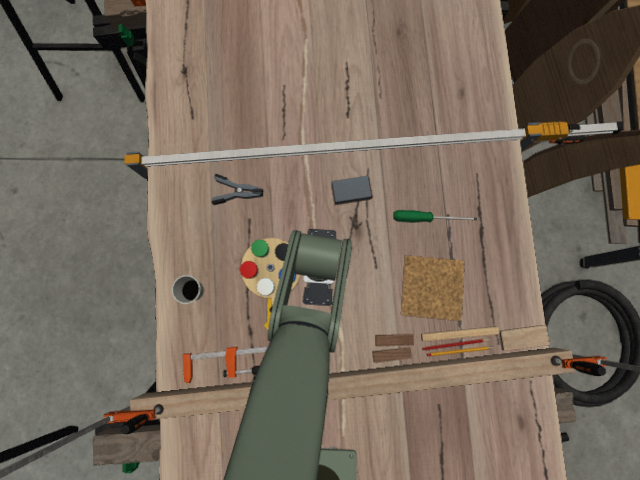

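```bash
python3 -m creep '[{"gripper":0.03,"delta_pos":[0,0,0],"rot":[0,0,0]},{"gripper":0.03,"delta_pos":[0,0,0],"rot":[0,0,0]},{"gripper":0.03,"delta_pos":[0,0,0],"rot":[0,0,0]},{"gripper":0.03,"delta_pos":[0,0,0],"rot":[0,0,0]},{"gripper":0.03,"delta_pos":[0,0,0],"rot":[0,0,0]},{"gripper":0.03,"delta_pos":[0,0,0],"rot":[0,0,0]},{"gripper":0.03,"delta_pos":[0,0,0],"rot":[0,0,0]},{"gripper":0.03,"delta_pos":[0,0,0],"rot":[0,0,0]}]' 25
python3 - <<'E'
from h import *
where()
E
```

```text
time: 3.15
ee_pos: [0.5457, 0.0098, 0.1169]
ee_rot: [1.0, -0.016, 0.0, -0.0]
wrist_force: [-1.0, -0.3, 2.2]
gripper_width: 0.036
t 3.15 grasp [0.5458 0.0098 0.0389] yaw -1.88 z [ 9.e-04  5.e-04 -1.e+00] F [-1.   -0.27  2.23] w 0.036 q6 -0.11
```

```bash
python3 -m creep '[{"gripper":0.03,"delta_pos":[0,0,-0.01],"rot":[0,0,0]},{"gripper":0.03,"delta_pos":[0,0,-0.025],"rot":[0,0,0]},{"gripper":0.03,"delta_pos":[0,0.003,-0.045],"rot":[0,0,0]},{"gripper":0.03,"delta_pos":[0,0.01,-0.065],"rot":[0,0,0]},{"gripper":0.03,"delta_pos":[0,0.025,-0.085],"rot":[0,0,0]},{"gripper":0.03,"delta_pos":[0,0.045,-0.1],"rot":[0,0,0]},{"gripper":0.03,"delta_pos":[0,0.065,-0.1],"rot":[0,0,0]},{"gripper":0.03,"delta_pos":[0,0.08,-0.1],"rot":[0,0,0]}]' 25
python3 - <<'E'
from h import *
where();go(.511,-.287,.136,-3.5);snap('scene','s3.png')
E
```

```text
time: 3.95
ee_pos: [0.5437, -0.0715, 0.219]
ee_rot: [1.0, -0.017, 0.002, 0.0]
wrist_force: [-0.4, 0.3, -2.0]
gripper_width: 0.036
t 3.95 grasp [ 0.5441 -0.0715  0.141 ] yaw -1.9 z [ 4.7e-03 -6.0e-04 -1.0e+00] F [-0.42  0.26 -2.04] w 0.036 q6 -0.26
delta [-0.0255, 0.2165, 0.005] rot [0.0004, -0.0047, 0.0279]
```

View pics/s3.png

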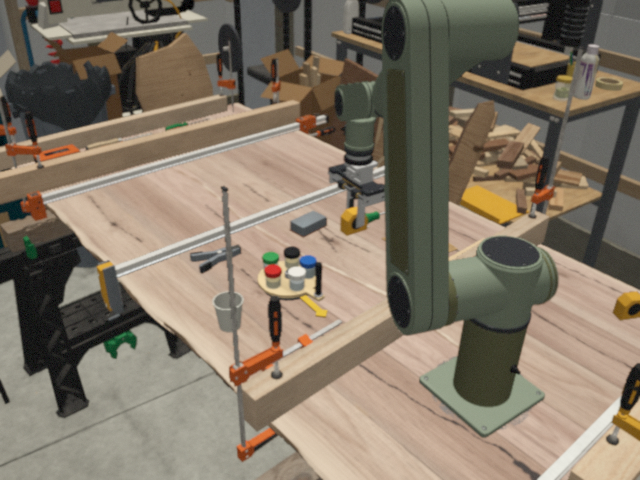

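The tape hangs upright in the fingers at about (353,221), clear of the carousel, which is unchanged at (292,280). Next I carry it over the mat.

```bash
python3 -m creep '[{"gripper":0.03,"delta_pos":[-0.003,0.025,0],"rot":[0,0,0.027]},{"gripper":0.03,"delta_pos":[-0.006,0.055,0],"rot":[0,0,0.027]},{"gripper":0.03,"delta_pos":[-0.01,0.09,0],"rot":[0,0,0.027]},{"gripper":0.03,"delta_pos":[-0.015,0.125,0],"rot":[0,0,0.027]},{"gripper":0.03,"delta_pos":[-0.02,0.16,0],"rot":[0,0,0.027]},{"gripper":0.03,"delta_pos":[-0.024,0.19,0],"rot":[0,0,0.027]},{"gripper":0.03,"delta_pos":[-0.025,0.21,0],"rot":[0,0,0.027]},{"gripper":0.03,"delta_pos":[-0.025,0.216,0],"rot":[0,0,0.027]}]' 25
python3 - <<'E'
from h import *
where();go(.511,-.287,.043,-3.5);
E
```

```text
time: 4.8
ee_pos: [0.5108, -0.2869, 0.2166]
ee_rot: [1.0, -0.031, 0.001, -0.0]
wrist_force: [1.0, -0.1, -1.5]
gripper_width: 0.036
t 4.8 grasp [ 0.5109 -0.2868  0.1386] yaw -3.57 z [ 1.6e-03  7.0e-04 -1.0e+00] F [ 0.96 -0.08 -1.53] w 0.036 q6 -0.6
delta [0.0001, 0.0002, 0.0956] rot [-0.0008, -0.0015, -0.0012]
```

```bash
python3 -m creep '[{"gripper":0.03,"delta_pos":[0,0,0.02],"rot":[0,0,0]},{"gripper":0.03,"delta_pos":[0,0,0.045],"rot":[0,0,0]},{"gripper":0.03,"delta_pos":[0,0,0.07],"rot":[0,0,0]},{"gripper":0.03,"delta_pos":[0,0,0.083],"rot":[0,0,0]},{"gripper":0.03,"delta_pos":[0,0,0.09],"rot":[0,0,0]},{"gripper":0.03,"delta_pos":[0,0,0.092],"rot":[0,0,0]},{"gripper":0.03,"delta_pos":[0,0,0.092],"rot":[0,0,0]}]' 25
python3 - <<'E'
from h import *
where()
E
```

```text
time: 5.5
ee_pos: [0.5117, -0.2853, 0.1254]
ee_rot: [1.0, -0.03, 0.001, -0.0]
wrist_force: [-0.3, -0.3, -1.7]
gripper_width: 0.036
t 5.5 grasp [ 0.5119 -0.2853  0.0474] yaw -3.42 z [ 2.5e-03 -1.0e-04 -1.0e+00] F [-0.29 -0.31 -1.67] w 0.036 q6 -0.6
```

```bash
python3 -m creep '[{"gripper":0.03,"delta_pos":[0,0,0.001],"rot":[0,0,0]},{"gripper":0.03,"delta_pos":[0,0,0.002],"rot":[0,0,0]},{"gripper":0.03,"delta_pos":[0,0,0.003],"rot":[0,0,0]},{"gripper":0.03,"delta_pos":[0,0,0.003],"rot":[0,0,0]}]' 25
python3 -m creep '[{"gripper":0.03,"delta_pos":[0,0,0.001],"rot":[0,0,0]},{"gripper":0.03,"delta_pos":[0,0,0.0015],"rot":[0,0,0]},{"gripper":0.03,"delta_pos":[0,0,0.0015],"rot":[0,0,0]}]' 25
python3 - <<'E'
from h import *
where()
E
```

```text
time: 5.9
ee_pos: [0.5112, -0.2854, 0.122]
ee_rot: [1.0, -0.03, 0.001, -0.0]
wrist_force: [-0.5, 0.2, -1.2]
gripper_width: 0.0359
time: 6.2
ee_pos: [0.5113, -0.2855, 0.1209]
ee_rot: [1.0, -0.03, 0.001, -0.0]
wrist_force: [-2.0, 0.8, 3.7]
gripper_width: 0.0355
t 6.2 grasp [ 0.5115 -0.2855  0.0429] yaw -3.43 z [ 1.9e-03  1.0e-04 -1.0e+00] F [-2.04  0.77  3.73] w 0.0355 q6 -0.6
```

```bash
python3 -m creep '[{"gripper":0.045,"delta_pos":[0,0,0],"rot":[0,0,0]},{"gripper":0.07,"delta_pos":[0,0,0],"rot":[0,0,0]},{"gripper":0.07,"delta_pos":[0,0,0],"rot":[0,0,0]},{"gripper":0.07,"delta_pos":[0,0,0],"rot":[0,0,0]}]'
python3 -m creep '[{"gripper":0.07,"delta_pos":[0,0,-0.015],"rot":[0,0,0]},{"gripper":0.07,"delta_pos":[0,0,-0.04],"rot":[0,0,0]},{"gripper":0.07,"delta_pos":[0,0,-0.08],"rot":[0,0,0]},{"gripper":0.07,"delta_pos":[0,0,-0.12],"rot":[0,0,0]},{"gripper":0.07,"delta_pos":[0,0,-0.16],"rot":[0,0,0]},{"gripper":0.07,"delta_pos":[0,0,-0.16],"rot":[0,0,0]}]'
python3 - <<'E'
from h import *
where();go(.4426,.1157,.2,-79);snap('scene','s4.png');snap('top','t4.png')
E
```

```text
time: 6.6
ee_pos: [0.5111, -0.2853, 0.1201]
ee_rot: [1.0, -0.03, 0.001, -0.0]
wrist_force: [0.5, -0.8, -0.6]
gripper_width: 0.0646
time: 7.2
ee_pos: [0.5138, -0.2875, 0.2893]
ee_rot: [1.0, -0.03, 0.007, 0.004]
wrist_force: [-0.4, -0.4, 0.8]
gripper_width: 0.0697
t 7.2 grasp [ 0.5149 -0.2882  0.2113] yaw -3.43 z [ 0.014  -0.0089 -0.9999] F [-0.35 -0.43  0.78] w 0.0697 q6 -0.6
delta [-0.0954, -0.3983, 0.0067] rot [-0.0027, -0.0177, 1.3189]
```

View pics/t4.png

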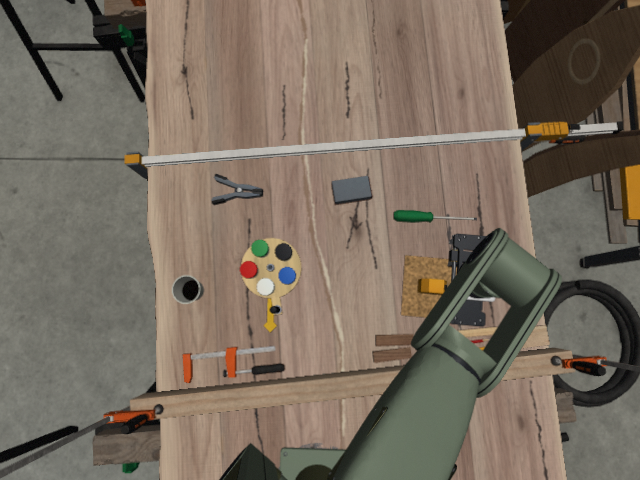

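```bash
python3 -m creep '[{"gripper":0.07,"delta_pos":[-0.012,-0.05,0],"rot":[-0.0027,-0.0177,1.319]},{"gripper":0.07,"delta_pos":[-0.095,-0.398,0.006],"rot":[-0.0027,-0.0177,1.319]},{"gripper":0.07,"delta_pos":[-0.095,-0.398,0.006],"rot":[-0.0027,-0.0177,1.319]},{"gripper":0.07,"delta_pos":[-0.095,-0.398,0.006],"rot":[-0.0027,-0.0177,1.319]},{"gripper":0.07,"delta_pos":[-0.095,-0.398,0.006],"rot":[-0.0027,-0.0177,1.319]},{"gripper":0.07,"delta_pos":[-0.095,-0.398,0.006],"rot":[-0.0027,-0.0177,1.319]},{"gripper":0.07,"delta_pos":[-0.095,-0.398,0.006],"rot":[-0.0027,-0.0177,1.319]},{"gripper":0.07,"delta_pos":[-0.095,-0.398,0.006],"rot":[-0.0027,-0.0177,1.319]}]'
python3 - <<'E'
from h import *
where();go(.442,.1157,.2,-79)
E
```

```text
time: 8.1
ee_pos: [0.4453, 0.0819, 0.2732]
ee_rot: [0.831, -0.556, -0.008, 0.001]
wrist_force: [0.4, 0.3, 0.6]
gripper_width: 0.0697
t 8.1 grasp [0.4442 0.0825 0.1953] yaw -67.51 z [-0.0148  0.0072 -0.9999] F [0.43 0.33 0.6 ] w 0.0697 q6 1.16
delta [-0.0326, -0.0098, -0.0045] rot [0.0121, 0.0112, 0.2007]
```

```bash
python3 -m creep '[{"gripper":0.07,"delta_pos":[0,0,0],"rot":[0,0,0]},{"gripper":0.07,"delta_pos":[0,0,0],"rot":[0,0,0]}]'
python3 - <<'E'
from h import *
where();go(.442,.1157,.2,-79)
E
```

```text
time: 8.3
ee_pos: [0.446, 0.0809, 0.2736]
ee_rot: [0.834, -0.552, -0.008, 0.001]
wrist_force: [0.2, -0.0, -0.5]
gripper_width: 0.0699
t 8.3 grasp [0.4449 0.0814 0.1956] yaw -66.97 z [-0.0143  0.0064 -0.9999] F [ 0.2  -0.03 -0.51] w 0.0699 q6 1.15
delta [-0.0337, -0.0098, -0.0042] rot [0.0118, 0.0103, 0.2101]
```

```bash
python3 -m creep '[{"gripper":0.07,"delta_pos":[-0.0337,-0.0098,-0.004],"rot":[0.0118,0.0103,0.21]},{"gripper":0.07,"delta_pos":[-0.0337,-0.0098,-0.004],"rot":[0.0118,0.0103,0.21]},{"gripper":0.07,"delta_pos":[-0.0337,-0.0098,-0.004],"rot":[0.0118,0.0103,0.21]},{"gripper":0.07,"delta_pos":[-0.0337,-0.0098,-0.004],"rot":[0.0118,0.0103,0.21]},{"gripper":0.07,"delta_pos":[-0.0337,-0.0098,-0.004],"rot":[0.0118,0.0103,0.21]}]'
python3 - <<'E'
from h import *
where();go(.442,.1157,.1,-79);s=snap('scene','s5.png');f=s['frame'][:,:,::-1]
cv2.imwrite('pics/s5z.png',cv2.resize(f[180:350,180:380],None,fx=3.5,fy=3.5,interpolation=cv2.INTER_CUBIC))
E
```

```text
time: 8.8
ee_pos: [0.4433, 0.1139, 0.2789]
ee_rot: [0.77, -0.638, 0.001, -0.001]
wrist_force: [0.1, -0.1, 0.3]
gripper_width: 0.0703
t 8.8 grasp [0.4435 0.1139 0.2009] yaw -79.26 z [ 2.2e-03  2.0e-04 -1.0e+00] F [ 0.13 -0.05  0.28] w 0.0703 q6 1.45
delta [-0.002, 0.0012, 0.1008] rot [-0.0022, -0.0002, -0.0045]
```

View pics/s5z.png

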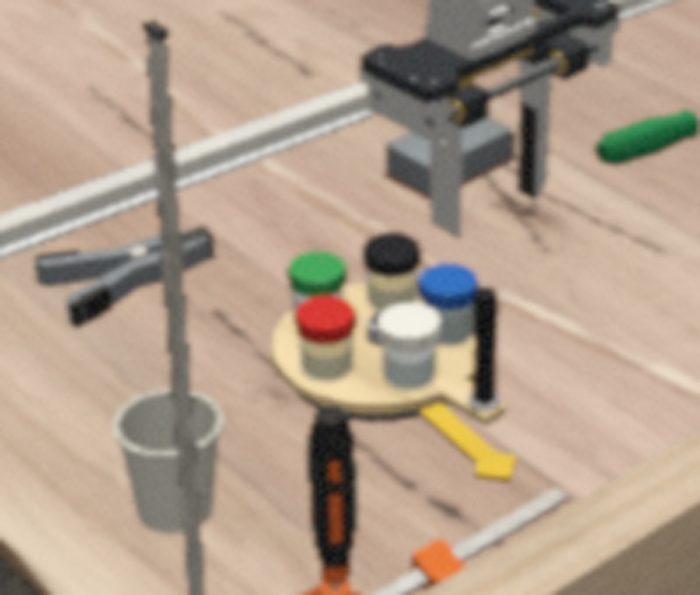

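```bash
python3 -m creep '[{"gripper":0.07,"delta_pos":[-0.0015,0.001,0.02],"rot":[-0.002,0,-0.004]},{"gripper":0.07,"delta_pos":[-0.0015,0.001,0.045],"rot":[-0.002,0,-0.004]},{"gripper":0.07,"delta_pos":[-0.0015,0.001,0.07],"rot":[-0.002,0,-0.004]},{"gripper":0.07,"delta_pos":[-0.0015,0.001,0.09],"rot":[-0.002,0,-0.004]},{"gripper":0.07,"delta_pos":[-0.0015,0.001,0.1],"rot":[-0.002,0,-0.004]},{"gripper":0.07,"delta_pos":[-0.0015,0.001,0.1],"rot":[-0.002,0,-0.004]},{"gripper":0.07,"delta_pos":[-0.0015,0.001,0.1],"rot":[-0.002,0,-0.004]}]'
python3 - <<'E'
from h import *
where();go(.442,.1157,.1,-79);s=snap('scene','s6.png');f=s['frame'][:,:,::-1]
cv2.imwrite('pics/s6z.png',cv2.resize(f[180:350,180:380],None,fx=3.5,fy=3.5,interpolation=cv2.INTER_CUBIC))
E
```

```text
time: 9.55
ee_pos: [0.4428, 0.1162, 0.1799]
ee_rot: [0.772, -0.636, 0.001, -0.001]
wrist_force: [-0.7, 0.3, -0.6]
gripper_width: 0.0701
t 9.55 grasp [0.443  0.1162 0.1019] yaw -79.0 z [ 2.1e-03  2.0e-04 -1.0e+00] F [-0.67  0.33 -0.62] w 0.0701 q6 1.45
delta [0.0003, 0.0009, 0.0019] rot [-0.0021, -0.0002, -0.0]
```

View pics/s6z.png

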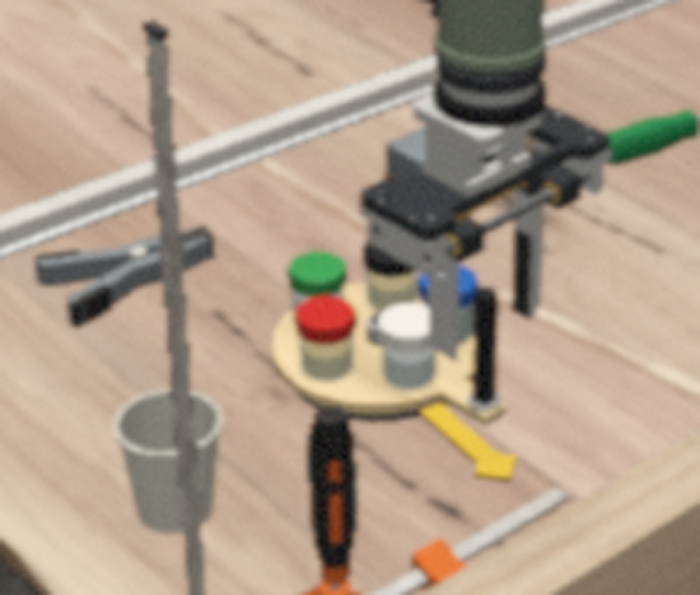

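```bash
python3 -m creep '[{"gripper":0.01,"delta_pos":[0,0,0.001],"rot":[0,0,0]},{"gripper":0.01,"delta_pos":[0,0,0.001],"rot":[0,0,0]},{"gripper":0.01,"delta_pos":[0,0,0.001],"rot":[0,0,0]},{"gripper":0.01,"delta_pos":[0,0,0.001],"rot":[0,0,0]},{"gripper":0.01,"delta_pos":[0,0,0.001],"rot":[0,0,0]},{"gripper":0.01,"delta_pos":[0,0,0.001],"rot":[0,0,0]},{"gripper":0.01,"delta_pos":[0,0,0.001],"rot":[0,0,0]},{"gripper":0.01,"delta_pos":[0,0,0.001],"rot":[0,0,0]}]' 12
python3 - <<'E'
from h import *
where();s=snap('top','t7.png');f=s['frame'][:,:,::-1]
cv2.imwrite('pics/t7z.png',cv2.resize(f[220:345,150:350],None,fx=4,fy=4,interpolation=cv2.INTER_CUBIC))
s=snap('scene','s7.png');f=s['frame'][:,:,::-1]
cv2.imwrite('pics/s7z.png',cv2.resize(f[180:350,180:380],None,fx=3.5,fy=3.5,interpolation=cv2.INTER_CUBIC))
E
```

```text
time: 10.4
ee_pos: [0.4422, 0.1164, 0.1783]
ee_rot: [0.772, -0.636, 0.0, -0.0]
wrist_force: [-0.0, 0.4, 0.1]
gripper_width: 0.018
t 10.4 grasp [0.4423 0.1164 0.1003] yaw -78.99 z [ 1.1e-03  2.0e-04 -1.0e+00] F [-0.05  0.38  0.08] w 0.018 q6 1.45
```

View pics/t7z.png

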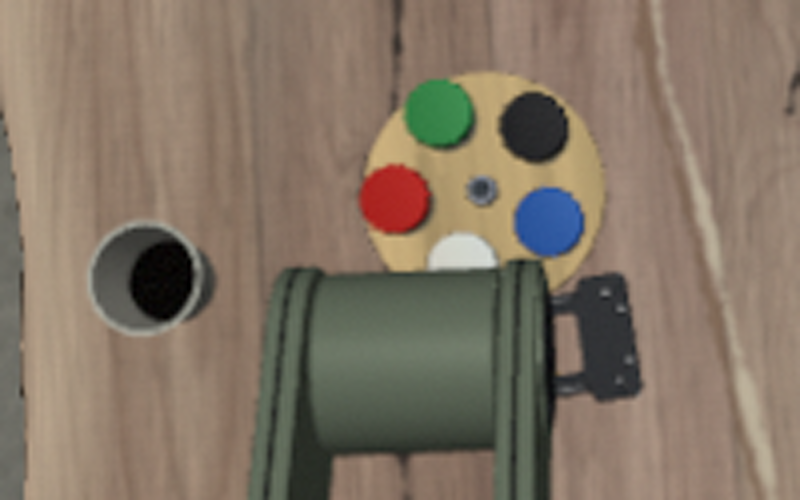

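View pics/s7z.png

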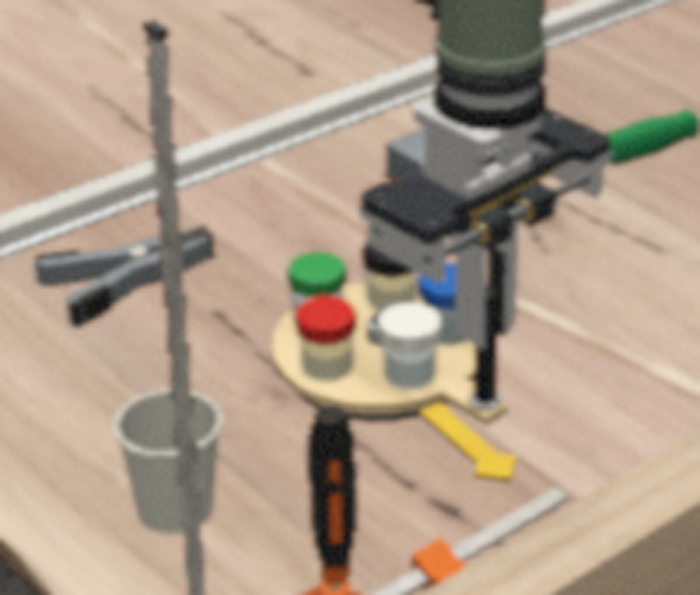

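Run:
```python
from h import *
s=load('top1.png');f=s['frame'];h=cv2.cvtColor(f,cv2.COLOR_RGB2HSV)
m=cv2.inRange(h,(17,150,110),(32,255,255)); m[:,:255]=0;m[:,285:]=0;m[:295]=0;m[340:]=0
c=np.array([.5497,.1368])
for v in range(298,335):
    u=np.where(m[v])[0]
    if len(u):
        p=unproj(s,[(u.min()-.5,v),(u.max()+.5,v)],.006);mid=p.mean(0)[:2]
        print(v,u.min(),u.max(),p[0,1]-p[1,1],mid.round(4),np.degrees(np.arctan2(*(c-mid)[::-1])).round(2))
# red lid centroid etc
for n in('top1.png','t7.png'):
  g=load(n)['frame'];h=cv2.cvtColor(g,cv2.COLOR_RGB2HSV)
  L={'red':cv2.inRange(h,(170,150,80),(180,255,255))|cv2.inRange(h,(0,180,100),(6,255,255)),'green':cv2.inRange(h,(50,120,40),(75,255,255)),'blue':cv2.inRange(h,(105,150,60),(118,255,255))}
  for k,mm in L.items():
    z=np.zeros_like(mm);z[230:305,235:305]=mm[230:305,235:305]
    v,u=np.where(z>0);q=unproj(s,[(u.mean(),v.mean())],.074)[0][:2]-c
    print(n,k,len(u),np.hypot(*q).round(4),np.degrees(np.arctan2(q[1],q[0])).round(2))
```

```text
298 268 270 0.007934471198520698 [0.471  0.1407] -2.8
299 268 270 0.00793198288083602 [0.4684 0.1405] -2.63
300 268 270 0.007929497999654173 [0.4658 0.1404] -2.47
301 268 270 0.007927016550306781 [0.4632 0.1403] -2.32
302 268 271 0.01056558543482819 [0.4606 0.1389] -1.33
303 267 271 0.013203446198144148 [0.458  0.1401] -2.04
304 267 271 0.013199327558401669 [0.4553 0.14  ] -1.92
305 267 271 0.013195214607533812 [0.4527 0.1398] -1.8
306 267 271 0.01319110733789039 [0.4501 0.1397] -1.68
307 267 270 0.010550070221022695 [0.4475 0.1409] -2.31
308 267 269 0.007910445749034656 [0.4448 0.1421] -2.91
309 267 269 0.007907991117355212 [0.4422 0.142 ] -2.78
310 267 269 0.007905539877238688 [0.4396 0.1419] -2.65
311 267 269 0.00790309202417086 [0.437  0.1418] -2.53
312 267 270 0.010533730152594623 [0.4345 0.1403] -1.76
313 267 271 0.013162514887514437 [0.4319 0.1389] -1.03
314 267 272 0.015789451936914084 [0.4294 0.1375] -0.33
315 267 273 0.018414546995694975 [0.4268 0.1361] 0.35
316 267 273 0.018408876841545574 [0.4242 0.1359] 0.39
317 267 273 0.01840321452333979 [0.4216 0.1358] 0.44
318 267 27
[... 221 characters left out ...]
7502011309755 [0.4087 0.1353] 0.63
323 265 274 0.026243195826668522 [0.4061 0.1365] 0.14
324 265 275 0.02885745682914452 [0.4035 0.135 ] 0.69
325 264 276 0.034093915784278284 [0.401  0.1349] 0.72
326 264 275 0.03146307336770866 [0.3983 0.1361] 0.26
327 265 274 0.026211214854125184 [0.3958 0.136 ] 0.3
328 266 273 0.02096257536428167 [0.3932 0.1359] 0.33
329 267 272 0.015717144501500913 [0.3906 0.1358] 0.37
330 268 271 0.010474911888580907 [0.3881 0.1357] 0.4
331 269 270 0.005235867167646291 [0.3855 0.1355] 0.44
top1.png red 221 0.0523 100.08
top1.png green 210 0.0523 28.91
top1.png blue 209 0.0513 -115.1
t7.png red 216 0.0521 101.07
t7.png green 209 0.0522 29.06
t7.png blue 211 0.0514 -114.51
```

```bash
python3 -m creep '[{"gripper":0.01,"delta_pos":[0.0058,-0.0002,0],"rot":[0,0,-0.052]},{"gripper":0.01,"delta_pos":[0.0153,-0.0011,0],"rot":[0,0,-0.14]},{"gripper":0.01,"delta_pos":[0.0266,-0.0033,0],"rot":[0,0,-0.244]},{"gripper":0.01,"delta_pos":[0.0376,-0.0066,0],"rot":[0,0,-0.349]},{"gripper":0.01,"delta_pos":[0.0482,-0.0111,0],"rot":[0,0,-0.454]},{"gripper":0.01,"delta_pos":[0.0567,-0.0157,0],"rot":[0,0,-0.541]},{"gripper":0.01,"delta_pos":[0.0631,-0.0199,0],"rot":[0,0,-0.611]},{"gripper":0.01,"delta_pos":[0.0662,-0.0222,0],"rot":[0,0,-0.646]}]' 12
python3 - <<'E'
from h import *
where()
p=sensors.sense()['ee_pos'][:2]-[.5497,.1368];print(np.hypot(*p),np.degrees(np.arctan2(p[1],p[0])))
E
```

```text
time: 11.3
ee_pos: [0.4774, 0.0555, 0.1783]
ee_rot: [0.934, -0.358, 0.001, -0.001]
wrist_force: [0.7, 0.7, 0.1]
gripper_width: 0.0183
t 11.3 grasp [0.4776 0.0556 0.1003] yaw -41.91 z [ 0.0022  0.0011 -1.    ] F [0.7  0.74 0.05] w 0.0183 q6 0.67
0.10878304450537069 -131.6526149341306
```

```bash
python3 -m creep '[{"gripper":0.01,"delta_pos":[0.0058,-0.0002,0],"rot":[0,0,-0.052]},{"gripper":0.01,"delta_pos":[0.0153,-0.0011,0],"rot":[0,0,-0.14]},{"gripper":0.01,"delta_pos":[0.0266,-0.0033,0],"rot":[0,0,-0.244]},{"gripper":0.01,"delta_pos":[0.0376,-0.0066,0],"rot":[0,0,-0.349]},{"gripper":0.01,"delta_pos":[0.0482,-0.0111,0],"rot":[0,0,-0.454]},{"gripper":0.01,"delta_pos":[0.0567,-0.0157,0],"rot":[0,0,-0.541]},{"gripper":0.01,"delta_pos":[0.0631,-0.0199,0],"rot":[0,0,-0.611]},{"gripper":0.01,"delta_pos":[0.0662,-0.0222,0],"rot":[0,0,-0.646]}]' 12
cat >> h.py <<'E'
C=np.array([.5497,.1368])
def chk(n):
    where()
    p=sensors.sense()['ee_pos'][:2]-C;print('knob r,ang',np.hypot(*p),np.degrees(np.arctan2(p[1],p[0]))+360)
    s=snap('top',n);g=s['frame'];h=cv2.cvtColor(g,cv2.COLOR_RGB2HSV)
    L={'red':cv2.inRange(h,(170,150,80),(180,255,255))|cv2.inRange(h,(0,180,100),(6,255,255)),'green':cv2.inRange(h,(50,120,40),(75,255,255)),'blue':cv2.inRange(h,(105,150,60),(118,255,255))}
    for k,o in (('red',0),('green',72),('blue',216)):
        z=np.zeros_like(L[k]);z[230:305,235:305]=L[k][230:305,235:305]
        v,u=np.where(z>0)
        if len(u):
            q=unproj(s,[(u.mean(),v.mean())],.074)[0][:2]-C
            print(k,len(u),np.hypot(*q).round(4),'red at',((np.degrees(np.arctan2(q[1],q[0]))+o)%360).round(2))
    cv2.imwrite('pics/z'+n,cv2.resize(g[220:345,150:350,::-1],None,fx=4,fy=4,interpolation=cv2.INTER_CUBIC))
E
python3 -c "
from h import *
chk('t8.png')"
```

```text
time: 12.1
ee_pos: [0.5413, 0.0287, 0.1783]
ee_rot: [0.999, -0.042, 0.001, -0.001]
wrist_force: [0.9, 3.4, 1.7]
gripper_width: 0.0179
t 12.1 grasp [0.5414 0.0289 0.1003] yaw -4.87 z [ 0.0013  0.0024 -1.    ] F [0.89 3.45 1.68] w 0.0179 q6 -0.02
knob r,ang 0.10841139494454849 265.56503770468544
red 58 0.0518 red at 160.21
green 215 0.0519 red at 175.59
```

View pics/zt8.png

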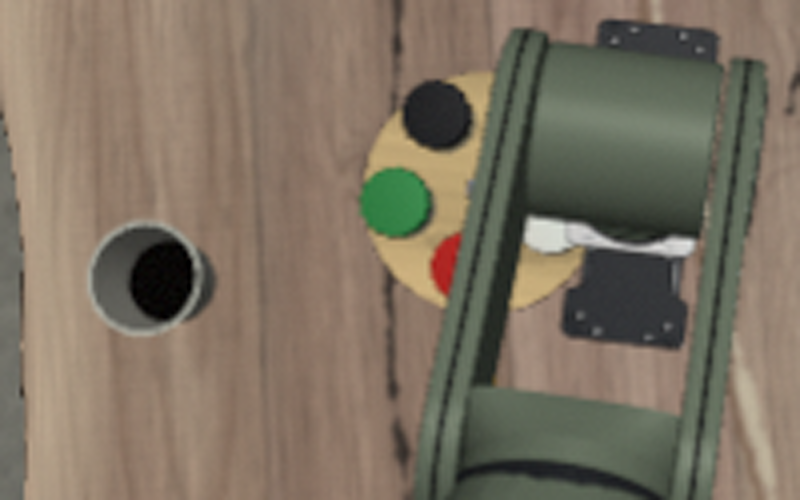

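```bash
python3 -m creep '[{"gripper":0.01,"delta_pos":[0.003,-0.0001,0],"rot":[0,0,-0.03]},{"gripper":0.01,"delta_pos":[0.0065,-0.0003,0],"rot":[0,0,-0.06]},{"gripper":0.01,"delta_pos":[0.0093,-0.0005,0],"rot":[0,0,-0.085]},{"gripper":0.01,"delta_pos":[0.0093,-0.0005,0],"rot":[0,0,-0.085]},{"gripper":0.01,"delta_pos":[0.0093,-0.0005,0],"rot":[0,0,-0.085]},{"gripper":0.01,"delta_pos":[0.0093,-0.0005,0],"rot":[0,0,-0.085]}]' 25
python3 -c "
from h import *
chk('t9.png');s=snap('scene','s9.png');f=s['frame'][:,:,::-1]
cv2.imwrite('pics/s9z.png',cv2.resize(f[180:350,180:380],None,fx=3.5,fy=3.5,interpolation=cv2.INTER_CUBIC))"
```

```text
time: 12.75
ee_pos: [0.55, 0.0284, 0.1783]
ee_rot: [1.0, -0.0, 0.001, -0.001]
wrist_force: [0.2, 5.6, 0.2]
gripper_width: 0.018
t 12.75 grasp [0.5501 0.0285 0.1003] yaw -0.05 z [ 0.0011  0.0018 -1.    ] F [0.15 5.61 0.2 ] w 0.018 q6 -0.11
knob r,ang 0.10843713285920042 270.1659627516372
red 25 0.0505 red at 160.76
green 217 0.0519 red at 179.68
```

View pics/t9.png

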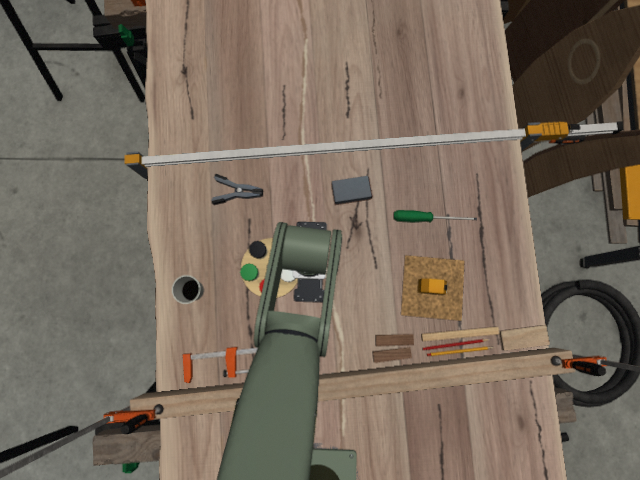

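View pics/s9z.png

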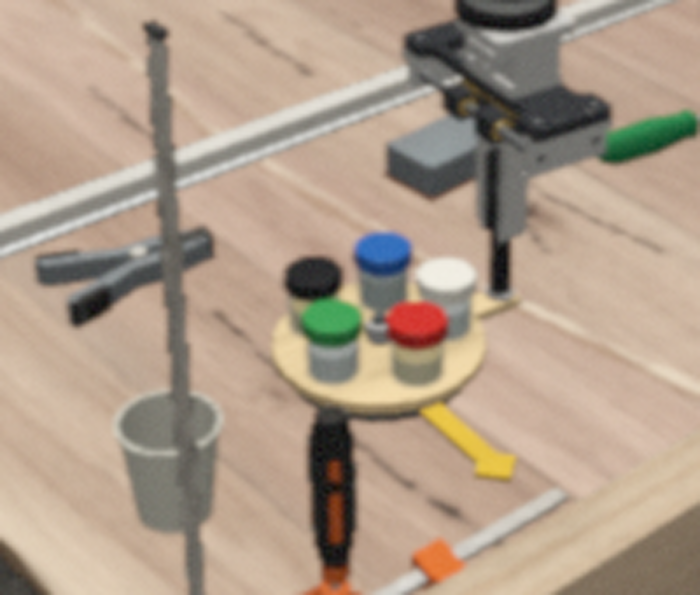

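Run:
```python
from h import *
from scipy.optimize import least_squares
s=load('s9.png');sz=lambda a:np.array(a,float)/3.5-.36+np.array([180,180])
k=np.array([0,-1,-2,-3,-4])*2*np.pi/5
for pts in ([(417,318),(331,317),(313,273),(383,248),(446,274)],):
  q=sz(pts)
  g=lambda p:np.c_[p[0]+.052*np.cos(p[2]+k),p[1]+.052*np.sin(p[2]+k),np.full(5,.075)]
  o=least_squares(lambda p:(proj(s,g(p))-q).ravel(),[.55,.137,np.pi])
  print(o.x[:2],np.degrees(o.x[2]),o.fun.round(1))
h=cv2.cvtColor(s['frame'],cv2.COLOR_RGB2HSV);m=cv2.inRange(h,(17,150,110),(32,255,255));z=np.zeros_like(m);z[290:322,298:332]=m[290:322,298:332]
v,u=np.where(z>0);w=unproj(s,np.c_[u,v],.005)[:,:2];d=w.mean(0)-o.x[:2];print('pointer',len(u),w.mean(0),np.degrees(np.arctan2(d[1],d[0]))%360)
vx,vy,*_=cv2.fitLine(w.astype(np.float32),cv2.DIST_L2,0,.0001,.0001).ravel();print('line dir',np.degrees(np.arctan2(vy,vx)))
```

```text
[0.54703436 0.13970319] 180.47361197164426 [ 0.   0.2  0.2 -0.  -0.1 -0.3 -0.2 -0.2  0.1  0.3]
pointer 177 [0.42974026 0.13744641] 181.1022548651479
line dir 0.6722733
```

```bash
python3 -m creep '[{"gripper":0.01,"delta_pos":[0.0008,-0.0004,0],"rot":[0,0,-0.007]},{"gripper":0.01,"delta_pos":[0.0008,-0.0004,0],"rot":[0,0,-0.007]},{"gripper":0.01,"delta_pos":[0.0008,-0.0004,0],"rot":[0,0,-0.007]},{"gripper":0.01,"delta_pos":[0.0008,-0.0004,0],"rot":[0,0,-0.007]},{"gripper":0.01,"delta_pos":[0.0008,-0.0004,0],"rot":[0,0,-0.007]},{"gripper":0.01,"delta_pos":[0.0008,-0.0004,0],"rot":[0,0,-0.007]}]' 25
python3 - <<'E'
from h import *
chk('t10.png');s=load('t10.png');f=s['frame'][:,:,::-1]
cv2.imwrite('pics/t10m.png',cv2.resize(f[240:330,380:490],None,fx=5,fy=5,interpolation=cv2.INTER_CUBIC))
where()
E
```

```text
time: 13.45
ee_pos: [0.5508, 0.0284, 0.1783]
ee_rot: [1.0, 0.003, 0.0, -0.001]
wrist_force: [0.2, 5.9, -0.1]
gripper_width: 0.018
t 13.45 grasp [0.5508 0.0285 0.1003] yaw 0.32 z [ 9.0e-04  1.2e-03 -1.0e+00] F [ 0.23  5.85 -0.11] w 0.018 q6 -0.11
knob r,ang 0.10838386353699794 270.5640089213748
red 20 0.0504 red at 160.89
green 215 0.052 red at 180.18
t 13.5 grasp [0.5508 0.0285 0.1003] yaw 0.32 z [ 9.0e-04  1.2e-03 -1.0e+00] F [0.25 5.97 0.79] w 0.018 q6 -0.11
```

View pics/t10m.png

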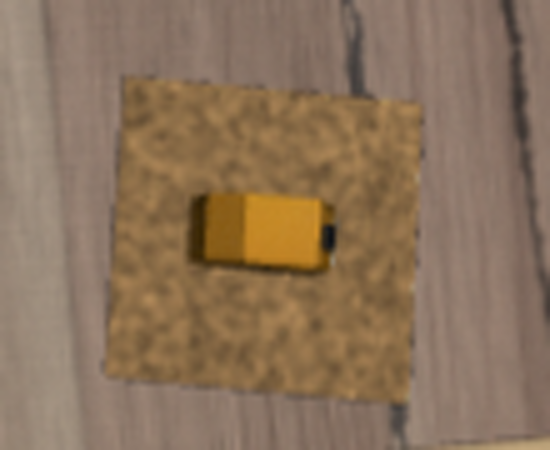

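```bash
python3 -c "
from h import *
print(r.finish_job());where()"
```

```text
the job is handed in; nothing more can be done
None
the job is handed in; nothing more can be done
```

The tape measure is standing upright in the middle of the cork mat, released. The red jar is in line with the yellow pointer, and the gripper still holds the crank grip at 25 N. I handed the job in at about 13.5 s.

Last checks:
- **Tape measure:** the top camera shows it upright on the mat, well inside its edges. I lifted it straight up and away from the carousel. The last picture from the side was during the lift, not after placing.
- **Red jar:** it is now at 180.2° going by the lids in the top camera, or 180.6° going by the gripper's position. The pointer is at 180.45° in the same camera.
- **Disagreement:** before the last 0.4° nudge, the side camera read the pointer at 180.7–181.1° and the jar at 180.5°. The two cameras therefore differ by about half a degree, which I put down to calibration.
- **Grip:** the fingers are 18 mm apart on the crank grip, 100 mm over the bench. About 6 N of steady pull remained towards the turning axis. My last nudge did not reduce it, but it does not turn the carousel.
- **Bystanders:** the cup, clamp, screwdriver and sander look unmoved in the pictures; I did not measure them.

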